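# Find the slip angle of a fan foot and mark it

### The job

Slowly tilt up the hinged metal plate until the round fan foot slips by itself down to the stop lip, and stop there while the square foot still holds its place; then let go, leaving the plate at that angle. To note the angle, push the marker slide along its rail until its cross rod comes up snug against the underside of the plate and stays touching it, without jamming it in hard or shifting the plate. Do not touch the feet or disturb the other things on the bench.

Things in the scene. Friction and masses are not known exactly. Their poses are not given: they have to be found in the camera images.
- stand: Fixed slip tester. Plywood foot 245 x 360 mm, 12 mm thick, on the bench; origin on the bench at the tester's reference point, z up, y from the plate's hinge towards its free end, x along the hinge line away from the rail. The rail for the marker runs along y at x = -125 mm. The tester may stand turned some degrees on the bench.
- plate: Hinged aluminium plate, 120 mm wide, 8 mm thick, ending 220 mm from its hinge. Origin on the hinge axis, 30 mm above the bench, in the plane of the underside. x along the hinge, y up the plate to its free end, z out of its top. Level at the start; hinge friction keeps it at any tilt; lifting the knob takes about 10 N. A 14 mm high stop lip crosses its low end, inner face 18 mm from the hinge axis.
- plate_hinge (a point): Point on the plate's hinge axis at mid width, axes as plate (they tilt with the plate).
- plate_tilt (a joint): Tilt of the plate from level, rad, 0 at the start, grows as the free end is raised, at most 0.6.
- knob (a point): Centre of the black ball knob, 28 mm in diameter, on a 12 mm stem at the plate's free end: 205 mm from the hinge axis along the plate and 50 mm above the plate's underside (80 mm above the bench when level). It can be pinched from any side from above; the ball turns between the pads as the plate tilts.
- round_foot_mid (a point): Centre of the round grey plastic fan foot, a disc 46 mm in diameter and 20 mm high, resting on the plate in one of two lanes 30 mm either side of the plate's mid-line, its centre 115 to 135 mm from the hinge axis at the start. It slips first, on its own, at an unknown tilt between about 0.2 and 0.42 rad; against the stop lip its centre is about 41 mm from the hinge axis.
- square_foot_mid (a point): Centre of the square black rubber fan foot, 42 x 42 x 20 mm, in the other lane, its centre 115 to 135 mm from the hinge axis. It slips at a tilt at least 0.07 rad greater than the round one's.
- marker: Marker slide: steel carriage on the rail with an upright post and a level cross rod. Origin on the post's axis, 12 mm above the bench; axes as stand. The rod, 10 mm thick, runs 105 mm from the post along +x; it is clamped tight on the post, its axis at an unmeasured height 21 to 29 mm above the plate's hinge axis. Its last 40 mm pass under the tilted plate. It starts beyond the free end.
- marker_slide (a joint): Marker's place on the rail, m: 0 with the post 280 mm from the hinge line, grows towards the hinge (stand -y), -0.02 to 0.25. Slides at about 2 N and stays where left. At plate tilt t a rod axis h mm above the hinge meets the plate (h cos t + 5) / sin t mm from the hinge line. Snug: a light squeeze, 2 or 3 N of push over the drag; over 10 N between rod and plate is jammed, under 1 N loose.
- post (a point): Point on the axis of the marker's upright post, 77 mm above the bench. The post is 16 mm thick with a 22 mm cap (top 104 mm above the bench) and a 20 mm clamp block at the rod; it stands 65 mm clear of the plate's side, so that fingers can push it or pinch it from above.
- motor_housing: Bystander: grey plastic fan motor housing, 124 mm across, 85 mm high, origin under its centre.
- screwdriver: Bystander: screwdriver, 200 mm long, lying on the bench along its x.
- dish: Bystander: white ceramic dish, 110 mm across, 30 mm high, origin under its centre.
- capacitor: Bystander: blue plastic box capacitor, 50 x 22 x 34 mm with two terminals on top, origin under its centre.
Mind the look-alikes: they are no part of the job. What is shaped like the part that bears round_foot_mid but pink or red is not meant.

How it is judged:
By the outcome, as a careful person would: the job done as asked, in the order asked, and still so for the second after the job is handed in, with the robot touching nothing.
It also fails if it takes over 72 s, if anything falls off the work surface, if the arm or the gripper's body presses on something with over 40 N, if the wrist force passes 120 N, or if a joint passes its speed limit or range.

### The arm

A 6-joint arm with a two-finger parallel gripper is mounted at the origin on the work surface. World frame = base frame: x ahead of the robot, y to its left, z up, the work surface at z = 0. Lengths are in m, angles in rad, forces in N, time in s.
With the tool pointing down it reaches from about 0.275 to 0.75 m from the base axis. Payload 10.2 kg.
Tool frame: the origin (TCP) lies at the very end of the fingers, on their centre line; the grasp point (between the pads) lies 19 mm behind it; z points along the fingers, y is the direction in which the jaws open and shut (so a half turn about z gives the same grasp; the last joint's range is limited). The gripper opens to 88 mm and grips with 3 to 60 N. Pads are 18 mm wide; open, the fingers measure 123 mm over their backs; the gripper's body (75 mm by 187 mm) begins 45 mm behind the grasp point.
Start: joints at [1.028, 0.313, 1.498, -0, 1.331, -0.223], TCP at [0.165, 0.498, 0.239] pointing down, gripper open.
Joint ranges: [-2.94, 2.94], [-0.97, 2.17], [0.19, 2.56], [-1.23, 4.37], [0.02, 3.11], [-2.88, 2.88]. Speed limits (rad/s): [2.39, 2.39, 3.01, 3.14, 3.14, 3.14].

### API

Orientations are given as a unit quaternion [w, x, y, z].
In Python, from rig import bot gives the robot as it stands.
- The arm moves only by the tool jog_arm, never from a script. Its argument "motion" is a list of rows, each an object of numbers: "tx", "ty", "tz": the shift along the tool's x, y, z in mm; "rx", "ry", "rz": the turn, a rotation vector about the tool's x, y, z in rad. A call has 1 to 12 rows; each row shifts and turns the commanded pose from where the row before left it, along the tool's axes as they then stand; what a row does not reach is not made up. A row lasts 1/8 s, in which the tool goes at most 62.5 mm and 10.7 degrees, less where a joint would pass 70% of its speed; a pose out of reach is approached as far as the arm can. A call with a gripper value outside its range is refused whole. "fingers" is the opening, from 0 (shut) to 1 (fully open), set as the call begins (left out, the last holds). The fingers move at their own pace and stop on an object; "grip_force" is the grip in N (left out, the last holds). Time passes only in rows, so rows that do not move let the fingers close. It gives the time, the measured TCP pose, the force and the opening at its end, in the units of the state.
- bot.get_state(): the state, without advancing time (a new reading comes with each control period).
- bot.grab_frame(name): name is "scene" or "top" or "wrist"; returns a dict with "pixels" (384x512x3 uint8, red, green, blue), "range_z" (384x512 float32, m along the optical axis (not along the pixel's ray), 0 where there is no reading), "K" (3x3 intrinsics, pixels), "k1" (the pictures are not rectified: a ray, as slopes to the right and down, at radius r is drawn at 1 + k1 r^2 times it, then the intrinsics apply), "world_from_camera" (4x4, takes a point from camera to world coordinates); the wrist camera has in their place "tool_from_camera" (4x4, takes a point from camera to tool coordinates, whose origin is the TCP and whose axes are the flange's). Camera axes: x right, y down, z forward; pixel columns grow to the right and rows downward; lengths in m; the calibration is good to about 2 mm. A picture is of the moment at which its call begins: read the wrist's pose just before it.
- bot.job_done(): hands the job in, once; it reports no verdict.
The state is a dict: "t": time; "qpos": joint angles; "joint_vel": joint speeds; "effort": joint torques, N m; "ee_pos": TCP position; "tool_rot": TCP orientation; "ft_force": force on the tool from outside, world axes, zero at the start; "ft_torque": the same for the moment, N m; "grip_width": finger opening in m.
Only numpy, scipy, OpenCV 4.12 (cv2) and the standard library are available. Lean on these libraries where they do the work, as an engineer would, in place of code of your own. Each camera call takes 0.05 s, during which the arm holds its last target.

## Working session

There is one attempt and no reset: what is moved stays moved. The work goes in short steps, Python scripts to look and compute and a tool call to move; the robot and the scene stay as the last step left them, time stands still between calls to the robot, and variables do not carry over. Pictures are saved under pics/ and viewed, and the job is handed in when it is done.

Besides the shell and the picture viewer there is one more tool, called after ">>>" by a JSON object that holds its "fn" and its "kwargs". jog_arm: Moves the arm, as the interface text tells. Its arguments: {"type":"object","properties":{"motion":{"type":"array","items":{"type":"object","properties":{"tx":{"type":"number"},"ty":{"type":"number"},"tz":{"type":"number"},"rx":{"type":"number"},"ry":{"type":"number"},"rz":{"type":"number"}}}},"fingers":{"type":"number"},"grip_force":{"type":"number"}},"required":["motion"]}

```bash
mkdir -p pics; ls; cat > h.py <<'E'
import numpy as np, cv2
from rig import bot
from scipy.spatial.transform import Rotation as R
def grab(n):
    s=bot.get_state(); f=bot.grab_frame(n); 
    if n=='wrist':
        q=s['tool_rot']; T=np.eye(4); T[:3,:3]=R.from_quat([q[1],q[2],q[3],q[0]]).as_matrix(); T[:3,3]=s['ee_pos']
        f['world_from_camera']=T@np.array(f['tool_from_camera'])
    np.savez('last_%s.npz'%n,**{k:f[k] for k in('pixels','range_z','K','k1','world_from_camera')})
    return f
def save(f,name,s=1.5): cv2.imwrite('pics/'+name,cv2.resize(f['pixels'][:,:,::-1],None,fx=s,fy=s))
def rays(f,uv):
    K=np.array(f['K']);k=float(f['k1']);uv=np.atleast_2d(uv).astype(float)
    return cv2.undistortPoints(uv.reshape(-1,1,2),K,np.array([k,0,0,0,0.])).reshape(-1,2)
def cloud(f):
    h,w=f['range_z'].shape; u,v=np.meshgrid(np.arange(w),np.arange(h))
    p=rays(f,np.stack([u.ravel(),v.ravel()],1)); z=f['range_z'].ravel()[:,None]
    P=np.hstack([p*z,z]); T=np.array(f['world_from_camera'])
    W=P@T[:3,:3].T+T[:3,3]; W[z[:,0]==0]=np.nan
    return W.reshape(h,w,3)
E
python3 - <<'E'
from h import *
for n in('scene','top','wrist'):
    f=grab(n); save(f,n+'0.png'); print(n,np.round(f['world_from_camera'],3).tolist(),f['k1'])
print(bot.get_state())
E
```

```text
pics
scene [[-0.84, 0.344, -0.419, 1.193], [0.542, 0.562, -0.625, 0.892], [0.02, -0.752, -0.658, 1.004], [0.0, 0.0, 0.0, 1.0]] -0.1454076502616184
top [[0.017, -0.986, 0.168, 0.409], [-1.0, -0.019, -0.011, 0.012], [0.014, -0.168, -0.986, 1.12], [0.0, 0.0, 0.0, 1.0]] 0.0003974777577294647
wrist [[0.314, 0.903, 0.294, 0.088], [0.949, -0.298, -0.098, 0.523], [-0.001, 0.31, -0.951, 0.385], [0.0, 0.0, 0.0, 1.0]] -0.049023756990508885
{'t': 0.15, 'qpos': array([ 1.02759658e+00,  3.13306474e-01,  1.49820227e+00, -3.67528710e-05,
        1.33098771e+00, -2.23380302e-01]), 'joint_vel': array([-0.00090573, -0.00328859,  0.0003632 , -0.00026342, -0.0005133 ,
       -0.00129423]), 'effort': array([ 4.25245598e-03, -4.02298093e+01, -2.52315599e+01,  6.95395516e-02,
        3.44023795e-02, -1.23292803e-04]), 'ee_pos': array([0.16498056, 0.49823047, 0.23832291]), 'tool_rot': array([-1.52445239e-04,  1.59224750e-01,  9.87242257e-01, -4.25784635e-04]), 'ft_force': array([ 0.78038327,  0.58228215, -0.61008556]), 'ft_torque': array([ 0.04386277, -0.00929903, -0.0251941 ]), 'grip_width': 0.08782029998160323}
```

View pics/scene0.png

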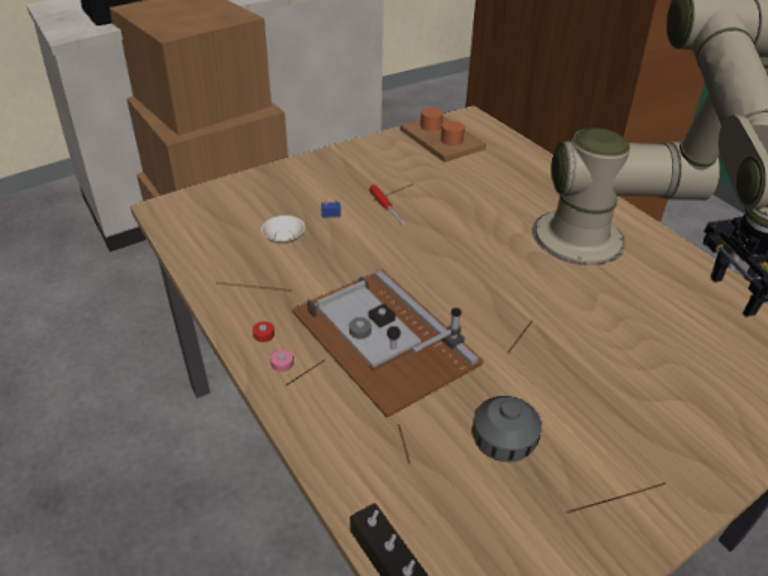

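View pics/top0.png

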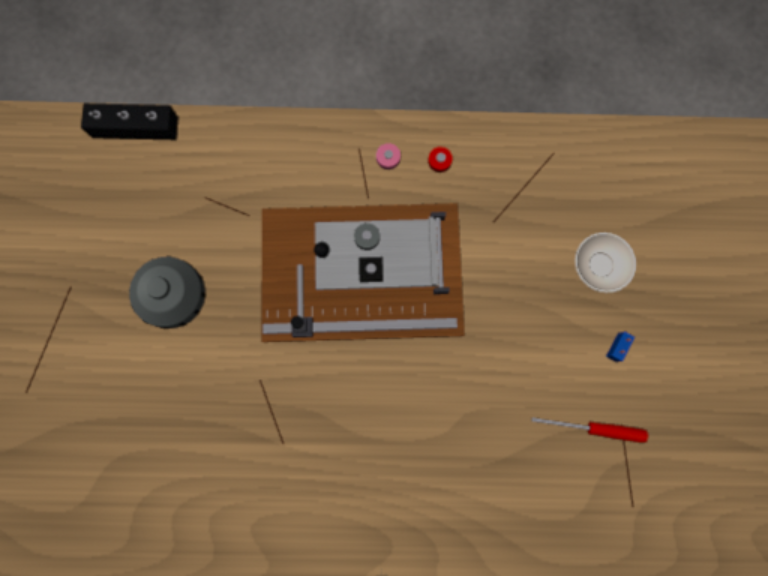

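The top view shows the knob at about (322,249), round foot (367,235), square foot (371,269), hinge on the right at about x=437, and marker post at (298,323), in the 1.5x picture. The pink and red look-alikes lie off the stand. Next I measure these positions.

```bash
python3 - <<'E'
from h import *
f=dict(np.load('last_top.npz')); W=cloud(f); px=f['pixels'].astype(int)
def reg(u0,u1,v0,v1): 
    return W[int(v0/1.5):int(v1/1.5),int(u0/1.5):int(u1/1.5)].reshape(-1,3)
# stand: z 8..18mm region
P=reg(240,480,190,355)
m=(abs(P[:,2]-.012)<.006); Q=P[m]; 
r=cv2.minAreaRect((Q[:,:2]*1000).astype(np.float32)); print('stand rect',r, np.nanmedian(Q[:,2]))
m=(abs(P[:,2]-.038)<.004)&(P[:,0]>.40)
Q=P[m]; print('plate',cv2.minAreaRect((Q[:,:2]*1000).astype(np.float32)),len(Q),np.median(Q[:,2]))
for nm,b in dict(knob=(308,336,236,262),post=(285,315,312,340),round=(350,385,220,252),sq=(355,388,254,285)).items():
    Q=reg(*b); t=np.nanmax(Q[:,2]); S=Q[Q[:,2]>t-.008]; print(nm,t,S.mean(0),len(S))
Q=reg(295,306,262,310);S=Q[Q[:,2]>.03];print('rod',S.mean(0),S[:,2].max(),S[:,0].min(),S[:,0].max(),np.polyfit(S[:,0],S[:,1],1))
f=dict(np.load('last_scene.npz')); W=cloud(f)
Q=W[195:225,255:280].reshape(-1,3);S=Q[Q[:,2]>.052];print('knob scene',S.mean(0),len(S),S[:,2].max())
Q=W[203:220,298:310].reshape(-1,3);S=Q[Q[:,2]>.09];print('post scene',S.mean(0),len(S),S[:,2].max())
Q=W[215:240,275:300].reshape(-1,3);S=Q[(Q[:,2]>.046)&(Q[:,2]<.07)];print('rod scene',S.mean(0),len(S),S[:,2].max())
E
```

```text
stand rect ((640.3123779296875, 45.49079895019531), (257.4649963378906, 414.5729675292969), 2.798457622528076) 0.01115292658903666
plate ((625.5081176757812, 31.100372314453125), (199.05740356445312, 286.4291076660156), 6.298394203186035) 2792 0.037340777419599624
knob 0.09698869815813915 [0.65448404 0.11249166 0.09176401] 47
post 0.10729699362604217 [0.5286255  0.14729085 0.10274198] 62
round 0.06606776122202218 [0.68746452 0.03760076 0.05983304] 94
sq 0.0667422664578674 [0.62850221 0.02951435 0.06024166] 71
rod [0.59332134 0.14961699 0.05634441] 0.06232762381436707 0.5578090618373244 0.6339820237728706 [0.06607001 0.11041625]
knob scene [0.63610828 0.07802153 0.0723813 ] 130 0.09560060139744919
post scene [0.52686671 0.15117514 0.10178291] 45 0.10871837460242795
rod scene [0.58349097 0.15382456 0.05698176] 96 0.06224207007881344
```

View pics/wrist0.png

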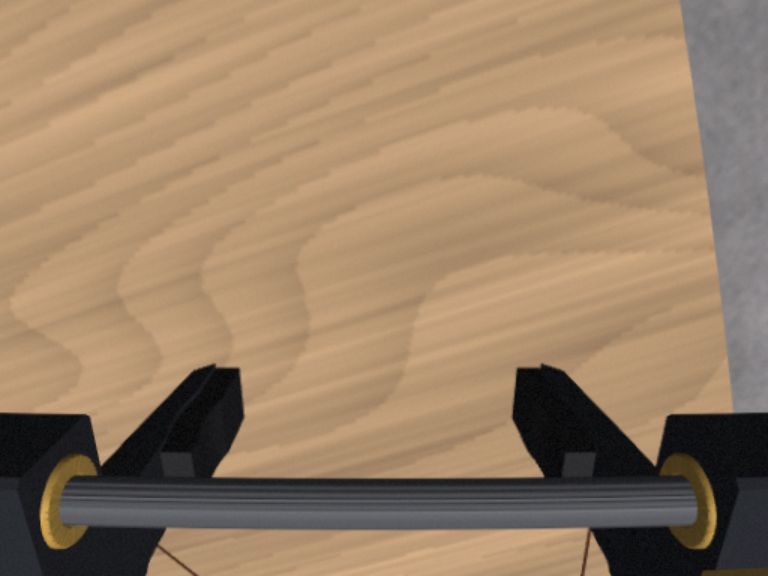

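```bash
python3 - <<'E'
from h import *
f=dict(np.load('last_top.npz')); T=f['world_from_camera']
def at(uv,z,s=1.5):
    p=rays(f,np.atleast_2d(uv)/s-(0.5-0.5/s)); d=np.hstack([p,np.ones((len(p),1))])@T[:3,:3].T; o=T[:3,3]
    return o+d*((z-o[2])/d[:,2])[:,None]
print('knob/round/sq/post', at([(321.5,249.5)],.08),at([(367,235)],.058),at([(371,269)],.058),at([(297.5,322)],.104))
c=at([(262,208),(458,204),(464,335),(262,341)],.012);print(c, np.linalg.norm(np.diff(c,axis=0),axis=1))
p=at([(316,222),(429,220),(429,286),(316,290)],.038);print(p,np.linalg.norm(np.diff(p,axis=0),axis=1))
im=f['pixels'][:,:,::-1]; cv2.imwrite('pics/topz.png',cv2.resize(im[130:235,165:315],None,fx=5,fy=5,interpolation=cv2.INTER_CUBIC))
E
```

```text
knob/round/sq/post [[0.65490712 0.11394704 0.08      ]] [[0.68755241 0.03797099 0.058     ]] [[0.62735568 0.02974113 0.058     ]] [[0.5278169  0.14634128 0.104     ]]
[[ 0.74644054  0.23162338  0.012     ]
 [ 0.76155558 -0.12641226  0.012     ]
 [ 0.52086037 -0.13654657  0.012     ]
 [ 0.50384405  0.21946042  0.012     ]] [0.35835455 0.24090846 0.35641343]
[[ 0.71473983  0.1295353   0.038     ]
 [ 0.72256692 -0.07134952  0.038     ]
 [ 0.60310199 -0.07202671  0.038     ]
 [ 0.59223831  0.1251519   0.038     ]] [0.20103725 0.11946685 0.19747765]
```

View pics/topz.png

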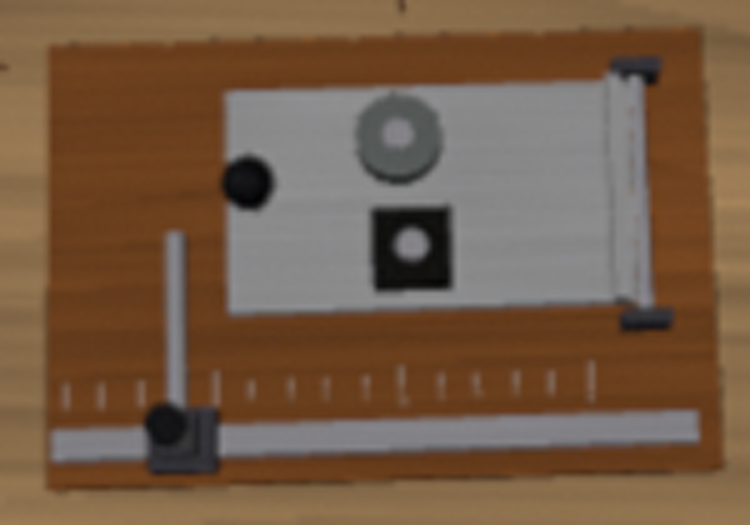

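>>> {"fn": "jog_arm", "kwargs": {"motion": [{"rz": 0.1723}, {"rz": 0.1723}, {"rz": 0.1723}, {"rz": 0.1723}, {"rz": 0.1723}, {"rz": 0.1723}, {"rz": 0.1723}], "fingers": 0.65, "grip_force": 25}}

```text
schema error: expected keys tx, ty, tz, rx, ry, rz
```

>>> {"fn": "jog_arm", "kwargs": {"motion": [{"tx": -33.8, "ty": 39.3, "tz": 6}, {"tx": -33.8, "ty": 39.3, "tz": 6}, {"tx": -33.8, "ty": 39.3, "tz": 6}, {"tx": -33.8, "ty": 39.3, "tz": 6}, {"tx": -33.8, "ty": 39.3, "tz": 6}, {"tx": -33.8, "ty": 39.3, "tz": 6}, {"tx": -33.8, "ty": 39.3, "tz": 6}, {"tx": -33.8, "ty": 39.3, "tz": 6}, {"tx": -33.8, "ty": 39.3, "tz": 6}, {"tx": -33.8, "ty": 39.3, "tz": 6}, {"tx": -33.8, "ty": 39.3, "tz": 6}, {"tx": -33.8, "ty": 39.3, "tz": 6}]}}

```text
schema error: expected keys tx, ty, tz, rx, ry, rz
```

```bash
python3 - <<'E'
from h import *
f=grab('wrist'); save(f,'w1.png'); f=grab('scene'); save(f,'s1.png'); s=bot.get_state(); print(s['t'],s['ee_pos'],s['tool_rot'],s['ft_force'],s['qpos'])
E
```

```text
0.25 [0.16498827 0.49827956 0.23845632] [-1.24732231e-04  1.59223349e-01  9.87242537e-01 -2.88518364e-04] [-0.43215651 -0.03027239 -0.28947853] [ 1.02760842e+00  3.13160674e-01  1.49804619e+00  1.60289144e-05
  1.33101425e+00 -2.23383874e-01]
```

View pics/w1.png

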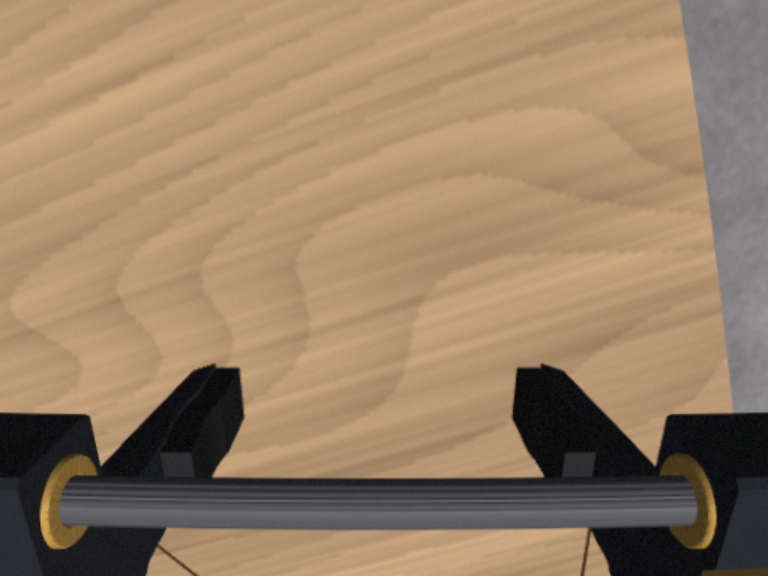

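View pics/s1.png

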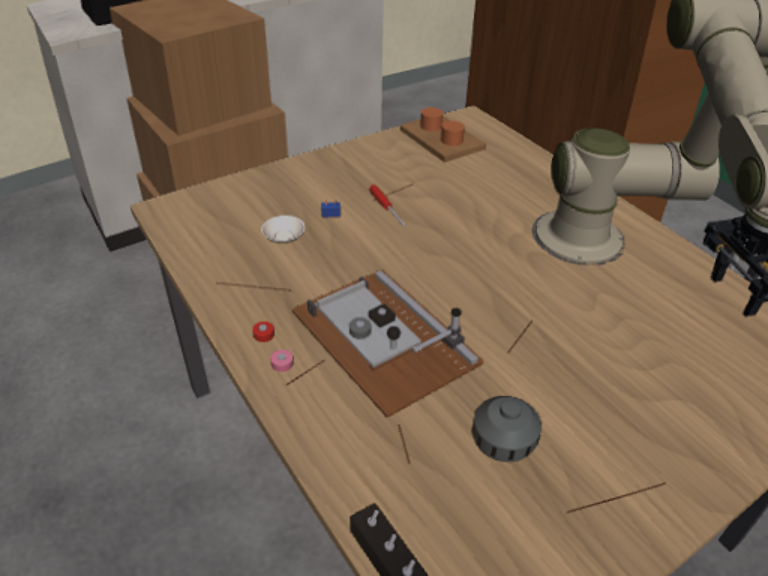

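The arm has not moved: both calls were refused because every row needs all six keys. Resending.

>>> {"fn": "jog_arm", "kwargs": {"motion": [{"tx": 0, "ty": 0, "tz": 0, "rx": 0, "ry": 0, "rz": 0.1723}, {"tx": 0, "ty": 0, "tz": 0, "rx": 0, "ry": 0, "rz": 0.1723}, {"tx": 0, "ty": 0, "tz": 0, "rx": 0, "ry": 0, "rz": 0.1723}, {"tx": 0, "ty": 0, "tz": 0, "rx": 0, "ry": 0, "rz": 0.1723}, {"tx": 0, "ty": 0, "tz": 0, "rx": 0, "ry": 0, "rz": 0.1723}, {"tx": 0, "ty": 0, "tz": 0, "rx": 0, "ry": 0, "rz": 0.1723}, {"tx": 0, "ty": 0, "tz": 0, "rx": 0, "ry": 0, "rz": 0.1723}], "fingers": 0.65, "grip_force": 25}}

```text
t: 1.12
ee_pos: [0.165, 0.4983, 0.2386]
tool_rot: [0.0, 0.693, 0.721, -0.0]
ft_force: [0.0, -0.5, -0.6]
grip_width: 0.0571
```

>>> {"fn": "jog_arm", "kwargs": {"motion": [{"tx": -33.8, "ty": 39.3, "tz": 6, "rx": 0, "ry": 0, "rz": 0}, {"tx": -33.8, "ty": 39.3, "tz": 6, "rx": 0, "ry": 0, "rz": 0}, {"tx": -33.8, "ty": 39.3, "tz": 6, "rx": 0, "ry": 0, "rz": 0}, {"tx": -33.8, "ty": 39.3, "tz": 6, "rx": 0, "ry": 0, "rz": 0}, {"tx": -33.8, "ty": 39.3, "tz": 6, "rx": 0, "ry": 0, "rz": 0}, {"tx": -33.8, "ty": 39.3, "tz": 6, "rx": 0, "ry": 0, "rz": 0}, {"tx": -33.8, "ty": 39.3, "tz": 6, "rx": 0, "ry": 0, "rz": 0}, {"tx": -33.8, "ty": 39.3, "tz": 6, "rx": 0, "ry": 0, "rz": 0}, {"tx": -33.8, "ty": 39.3, "tz": 6, "rx": 0, "ry": 0, "rz": 0}, {"tx": -33.8, "ty": 39.3, "tz": 6, "rx": 0, "ry": 0, "rz": 0}, {"tx": -33.8, "ty": 39.3, "tz": 6, "rx": 0, "ry": 0, "rz": 0}, {"tx": -33.8, "ty": 39.3, "tz": 6, "rx": 0, "ry": 0, "rz": 0}]}}

```text
t: 2.62
ee_pos: [0.6555, 0.1131, 0.1663]
tool_rot: [-0.0, 0.691, 0.723, -0.0]
ft_force: [0.1, -0.1, 0.4]
grip_width: 0.0575
```

```bash
python3 - <<'E'
from h import *
f=grab('wrist'); save(f,'w2.png'); f=grab('scene'); save(f,'s2.png'); s=bot.get_state(); print(s['t'],s['ee_pos'],s['tool_rot'],s['ft_force'],s['qpos'])
E
```

```text
2.725 [0.65652434 0.11067484 0.16464904] [-2.44722771e-04  6.92557253e-01  7.21362532e-01 -6.99605217e-04] [ 0.08817513 -0.21518632  0.37368079] [-8.31676851e-03  6.85257414e-01  1.11555005e+00 -6.99555483e-04
  1.34210173e+00 -4.88973711e-02]
```

View pics/w2.png

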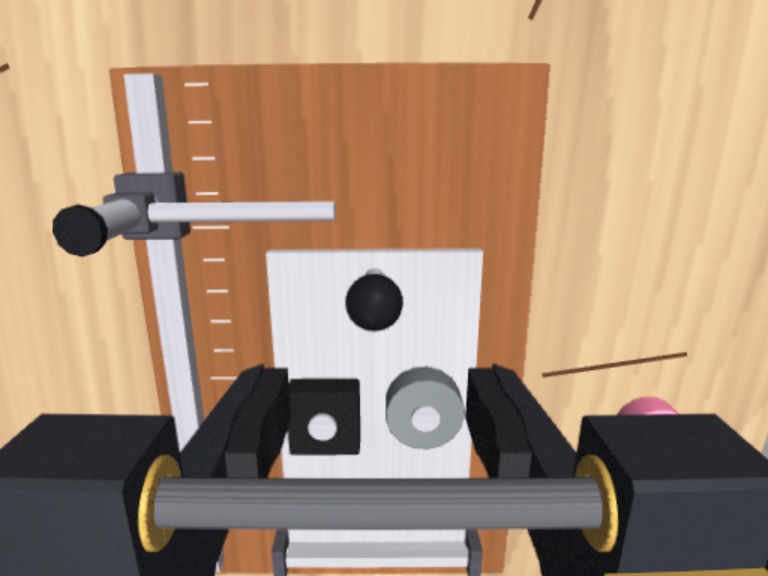

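View pics/s2.png

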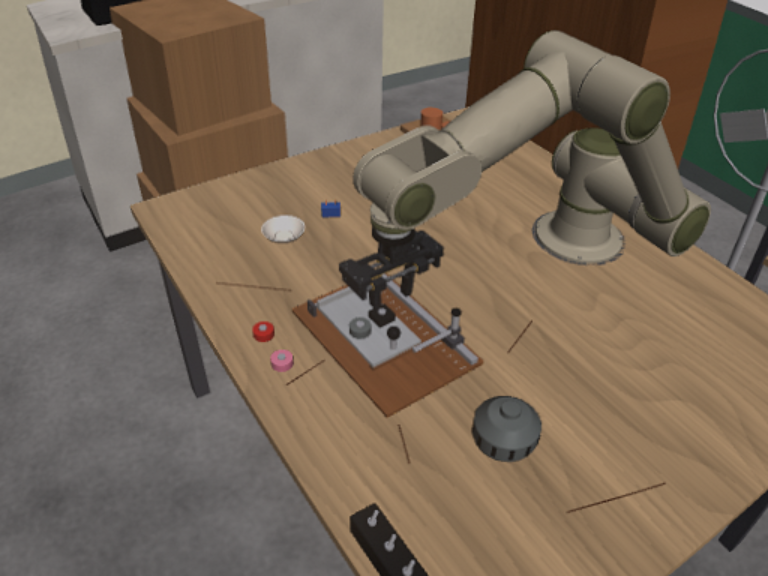

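```bash
cat >> h.py <<'E'
def at(f,uv,z,s=1.5):
    T=np.array(f['world_from_camera']); p=rays(f,np.atleast_2d(uv)/s-(0.5-0.5/s)); d=np.hstack([p,np.ones((len(p),1))])@T[:3,:3].T; o=T[:3,3]
    return o+d*((z-o[2])/d[:,2])[:,None]
E
python3 - <<'E'
from h import *
f=dict(np.load('last_wrist.npz'))
print('knob',at(f,[(374,302)],.08)); print('cap',at(f,[(80,230)],.104))
p=at(f,[(268,250),(482,249)],.038); print('plate end',p, np.linalg.norm(p[1]-p[0]))
print('stand corners',at(f,[(111,69),(549,63)],.012))
print('rod axis ends',at(f,[(160,211),(334,210)],.055))
f=dict(np.load('last_scene.npz'));print('scene knob',at(f,[(393.5,333)],.08))
E
```

```text
knob [[0.65337398 0.1143156  0.08      ]]
cap [[0.52790593 0.1488544  0.104     ]]
plate end [[0.59374623 0.12773317 0.038     ]
 [0.71199872 0.13365277 0.038     ]] 0.11840056352209172
stand corners [[0.50215011 0.22092032 0.012     ]
 [0.74384019 0.23390556 0.012     ]]
rod axis ends [[0.54221946 0.14987237 0.055     ]
 [0.63121327 0.15402612 0.055     ]]
scene knob [[0.65296691 0.11656838 0.08      ]]
```

>>> {"fn": "jog_arm", "kwargs": {"motion": [{"tx": 4, "ty": -2.3, "tz": 20, "rx": 0, "ry": 0, "rz": 0}, {"tx": 0, "ty": 0, "tz": 30, "rx": 0, "ry": 0, "rz": 0}, {"tx": 0, "ty": 0, "tz": 25, "rx": 0, "ry": 0, "rz": 0}, {"tx": 0, "ty": 0, "tz": 20, "rx": 0, "ry": 0, "rz": 0}, {"tx": 0, "ty": 0, "tz": 8.5, "rx": 0, "ry": 0, "rz": 0}, {"tx": 0, "ty": 0, "tz": 0, "rx": 0, "ry": 0, "rz": 0}, {"tx": 0, "ty": 0, "tz": 0, "rx": 0, "ry": 0, "rz": 0}]}}

```text
t: 3.6
ee_pos: [0.6523, 0.1184, 0.0643]
tool_rot: [0.001, 0.691, 0.723, 0.001]
ft_force: [0.3, 0.9, 0.6]
grip_width: 0.0573
```

```bash
python3 - <<'E'
from h import *
f=grab('wrist'); save(f,'w3.png'); s=bot.get_state(); print(s['t'],s['ee_pos'],s['tool_rot'],s['ft_force'])
E
```

```text
3.65 [0.6523021  0.11836027 0.06422571] [5.47770620e-04 6.91026355e-01 7.22829146e-01 5.50248221e-04] [0.56909356 0.01299982 0.46752772]
```

View pics/w3.png

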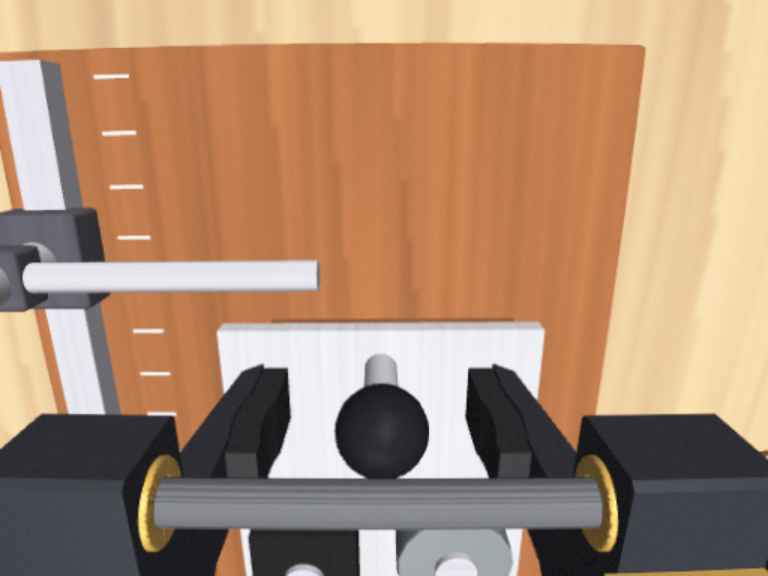

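```bash
python3 - <<'E'
from h import *
f=dict(np.load('last_wrist.npz'))
print('knob',at(f,[(382,430)],.08)); T=f['world_from_camera'];print(T)
p=at(f,[(220,326),(542,326)],.038); print('plate end',p)
E
```

```text
knob [[0.65346983 0.11428257 0.08      ]]
[[ 0.99896738  0.04279436  0.0152585   0.64819565]
 [ 0.04541693 -0.94960602 -0.3101382   0.19878287]
 [ 0.0012174   0.31051094 -0.95056903  0.21076271]
 [ 0.          0.          0.          1.        ]]
plate end [[0.59383805 0.12818976 0.038     ]
 [0.7116328  0.13348365 0.038     ]]
```

>>> {"fn": "jog_arm", "kwargs": {"motion": [{"tx": -3.8, "ty": 1.2, "tz": 3, "rx": 0, "ry": 0, "rz": 0}, {"tx": 0, "ty": 0, "tz": 0, "rx": 0, "ry": 0, "rz": 0}, {"tx": 0, "ty": 0, "tz": 0, "rx": 0, "ry": 0, "rz": 0}]}}

```text
t: 4.03
ee_pos: [0.6533, 0.1144, 0.0603]
tool_rot: [0.0, 0.691, 0.723, 0.0]
ft_force: [-0.8, -0.1, -0.5]
grip_width: 0.0575
```

Lined up on the ball (knob measured at 0.6535, 0.1143). Closing.

>>> {"fn": "jog_arm", "kwargs": {"motion": [{"tx": 0, "ty": 0, "tz": 0, "rx": 0, "ry": 0, "rz": 0}, {"tx": 0, "ty": 0, "tz": 0, "rx": 0, "ry": 0, "rz": 0}, {"tx": 0, "ty": 0, "tz": 0, "rx": 0, "ry": 0, "rz": 0}, {"tx": 0, "ty": 0, "tz": 0, "rx": 0, "ry": 0, "rz": 0}, {"tx": 0, "ty": 0, "tz": 0, "rx": 0, "ry": 0, "rz": 0}], "fingers": 0, "grip_force": 25}}

```text
t: 4.65
ee_pos: [0.6535, 0.1146, 0.0603]
tool_rot: [0.0, 0.691, 0.723, 0.0]
ft_force: [2.3, 0.9, -0.5]
grip_width: 0.0257
```

```bash
python3 - <<'E'
import numpy as np
# arc: per target tilt, cumulative tx (tool x=stand y), tz
r=np.hypot(205,50);a=np.arctan2(50,205)
for t in np.arange(0,.46,.02): print('%.2f tx %.1f tz %.1f'%(t,r*np.cos(a+t)-205,-(r*np.sin(a+t)-50)))
E
```

```text
0.00 tx 0.0 tz -0.0
0.02 tx -1.0 tz -4.1
0.04 tx -2.2 tz -8.2
0.06 tx -3.4 tz -12.2
0.08 tx -4.7 tz -16.2
0.10 tx -6.0 tz -20.2
0.12 tx -7.5 tz -24.2
0.14 tx -9.0 tz -28.1
0.16 tx -10.6 tz -32.0
0.18 tx -12.3 tz -35.9
0.20 tx -14.0 tz -39.7
0.22 tx -15.9 tz -43.5
0.24 tx -17.8 tz -47.3
0.26 tx -19.7 tz -51.0
0.28 tx -21.8 tz -54.7
0.30 tx -23.9 tz -58.3
0.32 tx -26.1 tz -61.9
0.34 tx -28.4 tz -65.5
0.36 tx -30.8 tz -69.0
0.38 tx -33.2 tz -72.5
0.40 tx -35.7 tz -75.9
0.42 tx -38.2 tz -79.2
0.44 tx -40.8 tz -82.6
```

>>> {"fn": "jog_arm", "kwargs": {"motion": [{"tx": -0.5, "ty": 0, "tz": -2.0, "rx": 0, "ry": 0, "rz": 0}, {"tx": -0.5, "ty": 0, "tz": -2.1, "rx": 0, "ry": 0, "rz": 0}, {"tx": -1.2, "ty": 0, "tz": -4.1, "rx": 0, "ry": 0, "rz": 0}, {"tx": -1.2, "ty": 0, "tz": -4.0, "rx": 0, "ry": 0, "rz": 0}, {"tx": -1.3, "ty": 0, "tz": -4.0, "rx": 0, "ry": 0, "rz": 0}, {"tx": -1.3, "ty": 0, "tz": -4.0, "rx": 0, "ry": 0, "rz": 0}, {"tx": -0.8, "ty": 0, "tz": -2.0, "rx": 0, "ry": 0, "rz": 0}, {"tx": -0.7, "ty": 0, "tz": -2.0, "rx": 0, "ry": 0, "rz": 0}, {"tx": -0.7, "ty": 0, "tz": -2.0, "rx": 0, "ry": 0, "rz": 0}, {"tx": -0.8, "ty": 0, "tz": -1.9, "rx": 0, "ry": 0, "rz": 0}, {"tx": 0, "ty": 0, "tz": 0, "rx": 0, "ry": 0, "rz": 0}]}}

```text
t: 6.02
ee_pos: [0.6539, 0.1061, 0.0873]
tool_rot: [-0.0, 0.691, 0.723, 0.001]
ft_force: [6.9, 3.7, -7.7]
grip_width: 0.0258
```

```bash
python3 - <<'E'
from h import *
for n in('wrist','scene','top'):
  f=grab(n); save(f,n[0]+'4.png')
s=bot.get_state(); print(s['t'],s['ee_pos'],s['tool_rot'],s['ft_force'],s['grip_width'])
a=cv2.imread('pics/s4.png')[240:430,280:500]; b=cv2.imread('pics/t4.png')[190:355,240:480]
cv2.imwrite('pics/c4.png',np.hstack([cv2.resize(a,(400,345)),cv2.resize(b,(400,275)).copy() if 0 else cv2.resize(b,(400,345))]))
E
```

```text
6.175 [0.65388572 0.10611023 0.0873059 ] [-2.70579504e-04  6.91078353e-01  7.22779576e-01  5.67078105e-04] [ 6.89160643  3.13836969 -8.77914469] 0.025909901762273906
```

View pics/c4.png

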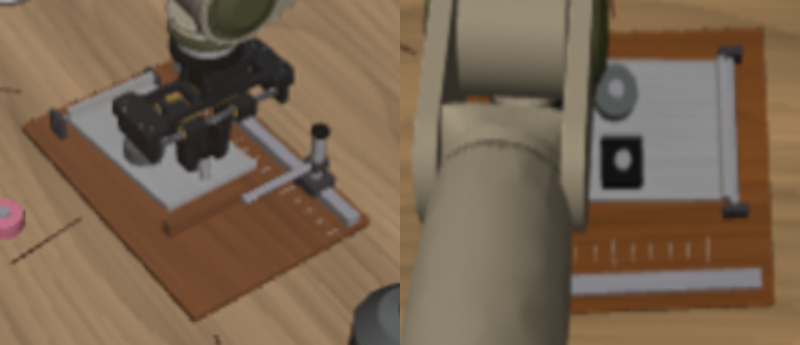

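View pics/w4.png

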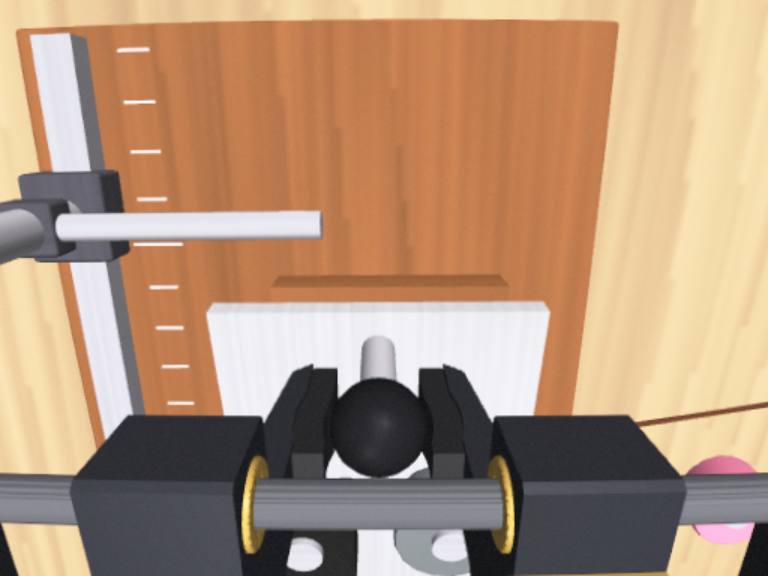

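```bash
cat > chk.py <<'E'
from h import *
import sys
f=grab('top'); px=f['pixels'].astype(int).sum(2)/3
s=bot.get_state(); print(round(s['t'],2),np.round(s['ee_pos'],4),np.round(s['ft_force'],1),round(s['grip_width'],4))
p=s['ee_pos']; 
zk=p[2]+.0190+.0007; t=np.arcsin(np.clip((zk-.03)/.2110,-1,1))-.2392; print('tilt est %.3f'%t)
for n,v in(('round',157),('sq',179)):
    row=px[v-2:v+3,235:290].mean(0); print(n,row.astype(int).tolist())
b=f['pixels'][125:240,160:320,::-1]; cv2.imwrite('pics/k%s.png'%sys.argv[1],cv2.resize(b,None,fx=3,fy=3))
E
python3 chk.py 5
```

```text
6.22 [0.6539 0.1061 0.0873] [ 7.   2.9 -7.4] 0.0256
tilt est 0.134
round [55, 41, 43, 63, 84, 85, 84, 86, 92, 101, 107, 111, 109, 108, 93, 83, 83, 83, 84, 98, 124, 136, 136, 136, 136, 136, 136, 136, 136, 136, 136, 136, 137, 137, 137, 137, 137, 137, 137, 137, 137, 138, 138, 137, 138, 138, 138, 138, 137, 138, 137, 128, 115, 132, 137]
sq [57, 102, 139, 140, 125, 71, 22, 16, 17, 18, 34, 66, 93, 103, 105, 101, 81, 44, 20, 16, 18, 47, 100, 137, 138, 137, 137, 136, 137, 136, 136, 136, 136, 136, 136, 136, 136, 136, 136, 136, 136, 137, 136, 137, 137, 136, 137, 137, 137, 137, 137, 137, 128, 113, 131]
```

View pics/k5.png

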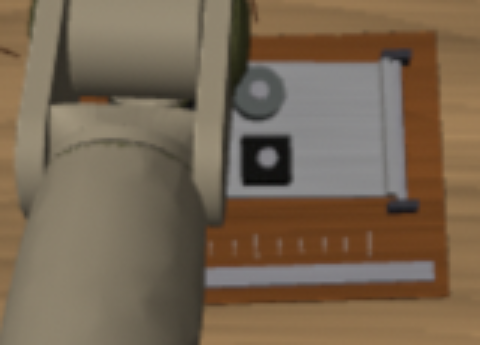

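>>> {"fn": "jog_arm", "kwargs": {"motion": [{"tx": -0.8, "ty": 0.5, "tz": -2.0, "rx": 0, "ry": 0, "rz": 0}, {"tx": -0.8, "ty": 0.5, "tz": -1.9, "rx": 0, "ry": 0, "rz": 0}, {"tx": -0.8, "ty": 0, "tz": -2.0, "rx": 0, "ry": 0, "rz": 0}, {"tx": -0.9, "ty": 0, "tz": -1.9, "rx": 0, "ry": 0, "rz": 0}, {"tx": 0, "ty": 0, "tz": 0, "rx": 0, "ry": 0, "rz": 0}]}}

```text
t: 6.85
ee_pos: [0.654, 0.1031, 0.0946]
tool_rot: [-0.001, 0.691, 0.723, -0.0]
ft_force: [1.9, 5.5, -7.9]
grip_width: 0.026
```

```bash
python3 chk.py 6
```

```text
6.9 [0.654  0.1031 0.0946] [ 3.3  5.1 -9. ] 0.0254
tilt est 0.172
round [121, 81, 47, 48, 66, 82, 84, 84, 85, 93, 102, 107, 106, 103, 96, 86, 82, 82, 81, 87, 111, 136, 137, 136, 136, 136, 136, 136, 136, 136, 136, 136, 136, 137, 137, 137, 137, 137, 137, 137, 137, 138, 138, 137, 137, 137, 137, 138, 138, 138, 137, 131, 116, 125, 137]
sq [61, 51, 94, 139, 140, 119, 38, 15, 18, 17, 19, 38, 68, 87, 97, 98, 88, 72, 32, 16, 15, 24, 72, 125, 138, 137, 137, 137, 136, 136, 137, 136, 136, 136, 137, 136, 136, 136, 136, 136, 136, 136, 136, 136, 137, 137, 137, 137, 137, 137, 137, 137, 130, 115, 124]
```

>>> {"fn": "jog_arm", "kwargs": {"motion": [{"tx": -0.4, "ty": 0.2, "tz": -0.95, "rx": 0, "ry": 0, "rz": 0}, {"tx": -0.4, "ty": 0, "tz": -0.95, "rx": 0, "ry": 0, "rz": 0}, {"tx": -0.4, "ty": 0, "tz": -0.95, "rx": 0, "ry": 0, "rz": 0}, {"tx": -0.5, "ty": 0, "tz": -0.95, "rx": 0, "ry": 0, "rz": 0}, {"tx": 0, "ty": 0, "tz": 0, "rx": 0, "ry": 0, "rz": 0}, {"tx": 0, "ty": 0, "tz": 0, "rx": 0, "ry": 0, "rz": 0}]}}

```text
t: 7.65
ee_pos: [0.6542, 0.1012, 0.0988]
tool_rot: [-0.001, 0.691, 0.723, -0.001]
ft_force: [-0.5, 5.2, -7.9]
grip_width: 0.026
```

```bash
python3 chk.py 7
```

```text
7.7 [0.6542 0.1012 0.0988] [ 0.3  5.1 -9.5] 0.0259
tilt est 0.194
round [131, 118, 63, 44, 53, 74, 82, 83, 83, 86, 92, 99, 104, 102, 97, 90, 82, 81, 81, 87, 107, 127, 136, 136, 136, 136, 136, 136, 136, 136, 136, 136, 136, 136, 136, 137, 137, 137, 137, 137, 137, 138, 137, 138, 138, 138, 138, 138, 138, 138, 138, 132, 118, 122, 136]
sq [115, 53, 61, 107, 139, 123, 50, 17, 17, 17, 18, 25, 49, 75, 86, 93, 89, 79, 46, 21, 15, 18, 47, 99, 137, 138, 136, 136, 137, 137, 136, 136, 136, 136, 136, 136, 136, 136, 136, 136, 137, 137, 136, 137, 137, 137, 137, 137, 137, 137, 137, 137, 131, 116, 121]
```

>>> {"fn": "jog_arm", "kwargs": {"motion": [{"tx": -0.4, "ty": 0, "tz": -0.95, "rx": 0, "ry": 0, "rz": 0}, {"tx": -0.5, "ty": 0, "tz": -0.95, "rx": 0, "ry": 0, "rz": 0}, {"tx": -0.5, "ty": 0, "tz": -0.95, "rx": 0, "ry": 0, "rz": 0}, {"tx": -0.5, "ty": 0, "tz": -0.95, "rx": 0, "ry": 0, "rz": 0}, {"tx": 0, "ty": 0, "tz": 0, "rx": 0, "ry": 0, "rz": 0}, {"tx": 0, "ty": 0, "tz": 0, "rx": 0, "ry": 0, "rz": 0}]}}

```text
t: 8.45
ee_pos: [0.6543, 0.0993, 0.1029]
tool_rot: [-0.001, 0.691, 0.723, -0.001]
ft_force: [-0.7, 6.2, -8.1]
grip_width: 0.0258
```

```bash
python3 chk.py 8
```

```text
8.5 [0.6543 0.0993 0.1029] [-1.9  5.  -7.6] 0.0257
tilt est 0.215
round [130, 131, 117, 57, 44, 57, 79, 83, 82, 83, 88, 95, 100, 100, 98, 89, 82, 81, 80, 83, 96, 120, 136, 137, 136, 136, 136, 136, 136, 136, 136, 136, 136, 136, 136, 137, 137, 137, 137, 137, 137, 137, 138, 138, 138, 137, 138, 138, 137, 138, 137, 133, 119, 119, 136]
sq [128, 108, 49, 73, 120, 126, 72, 21, 16, 18, 17, 20, 37, 61, 76, 84, 87, 81, 57, 27, 16, 16, 29, 84, 137, 138, 137, 137, 137, 136, 136, 136, 136, 137, 136, 137, 136, 137, 136, 136, 137, 136, 136, 137, 137, 137, 137, 137, 137, 137, 137, 137, 132, 118, 119]
```

>>> {"fn": "jog_arm", "kwargs": {"motion": [{"tx": -0.4, "ty": 0, "tz": -0.95, "rx": 0, "ry": 0, "rz": 0}, {"tx": -0.5, "ty": 0, "tz": -0.95, "rx": 0, "ry": 0, "rz": 0}, {"tx": -0.5, "ty": 0, "tz": -0.95, "rx": 0, "ry": 0, "rz": 0}, {"tx": -0.5, "ty": 0, "tz": -0.95, "rx": 0, "ry": 0, "rz": 0}, {"tx": 0, "ty": 0, "tz": 0, "rx": 0, "ry": 0, "rz": 0}, {"tx": 0, "ty": 0, "tz": 0, "rx": 0, "ry": 0, "rz": 0}]}}

```text
t: 9.25
ee_pos: [0.6544, 0.0974, 0.1067]
tool_rot: [-0.001, 0.691, 0.723, -0.001]
ft_force: [-1.0, 4.7, -8.1]
grip_width: 0.0257
```

```bash
python3 chk.py 9
```

```text
9.3 [0.6544 0.0974 0.1067] [-0.6  5.  -7.6] 0.026
tilt est 0.235
round [130, 130, 131, 115, 55, 46, 62, 80, 82, 82, 84, 91, 94, 96, 98, 92, 85, 80, 80, 80, 88, 113, 135, 136, 136, 136, 136, 136, 136, 136, 136, 136, 136, 136, 136, 136, 137, 137, 137, 137, 137, 137, 137, 137, 138, 138, 138, 137, 137, 138, 137, 134, 122, 119, 133]
sq [129, 124, 97, 49, 80, 120, 96, 30, 15, 17, 17, 17, 26, 47, 70, 80, 82, 78, 63, 36, 18, 16, 21, 58, 109, 137, 138, 137, 136, 136, 136, 136, 136, 136, 136, 136, 136, 136, 136, 136, 136, 136, 136, 136, 137, 137, 137, 137, 137, 137, 137, 137, 133, 121, 118]
```

>>> {"fn": "jog_arm", "kwargs": {"motion": [{"tx": -0.4, "ty": 0, "tz": -0.95, "rx": 0, "ry": 0, "rz": 0}, {"tx": -0.5, "ty": 0, "tz": -0.95, "rx": 0, "ry": 0, "rz": 0}, {"tx": -0.5, "ty": 0, "tz": -0.95, "rx": 0, "ry": 0, "rz": 0}, {"tx": -0.5, "ty": 0, "tz": -0.95, "rx": 0, "ry": 0, "rz": 0}, {"tx": 0, "ty": 0, "tz": 0, "rx": 0, "ry": 0, "rz": 0}, {"tx": 0, "ty": 0, "tz": 0, "rx": 0, "ry": 0, "rz": 0}]}}

```text
t: 10.05
ee_pos: [0.6545, 0.0954, 0.1105]
tool_rot: [-0.001, 0.691, 0.723, -0.001]
ft_force: [-1.4, 4.4, -8.2]
grip_width: 0.0262
```

```bash
python3 chk.py 10
```

```text
10.1 [0.6545 0.0954 0.1105] [-1.6  4.6 -8.5] 0.0263
tilt est 0.255
round [130, 130, 130, 131, 114, 52, 46, 59, 76, 80, 81, 81, 83, 87, 91, 95, 95, 92, 84, 79, 78, 81, 96, 120, 136, 136, 136, 136, 136, 136, 136, 136, 136, 136, 136, 137, 136, 136, 137, 137, 137, 137, 137, 137, 137, 137, 137, 138, 138, 137, 137, 135, 124, 119, 130]
sq [129, 129, 122, 91, 54, 91, 118, 44, 13, 18, 17, 17, 20, 35, 57, 71, 79, 80, 71, 47, 21, 16, 16, 35, 89, 137, 138, 137, 136, 136, 137, 136, 136, 136, 136, 136, 136, 136, 137, 136, 136, 136, 137, 137, 137, 137, 137, 137, 137, 137, 137, 137, 134, 123, 118]
```

The round foot's edge jumped about 1.5 px while the square's moved about 0.6 px, so it may be starting to slip. Holding to watch.

>>> {"fn": "jog_arm", "kwargs": {"motion": [{"tx": 0, "ty": 0, "tz": 0, "rx": 0, "ry": 0, "rz": 0}, {"tx": 0, "ty": 0, "tz": 0, "rx": 0, "ry": 0, "rz": 0}, {"tx": 0, "ty": 0, "tz": 0, "rx": 0, "ry": 0, "rz": 0}, {"tx": 0, "ty": 0, "tz": 0, "rx": 0, "ry": 0, "rz": 0}, {"tx": 0, "ty": 0, "tz": 0, "rx": 0, "ry": 0, "rz": 0}, {"tx": 0, "ty": 0, "tz": 0, "rx": 0, "ry": 0, "rz": 0}]}}

```text
t: 10.85
ee_pos: [0.6545, 0.0954, 0.1105]
tool_rot: [-0.001, 0.691, 0.723, -0.001]
ft_force: [-1.0, 4.9, -7.9]
grip_width: 0.0259
```

```bash
python3 chk.py 11
```

```text
10.9 [0.6545 0.0954 0.1104] [-1.7  5.3 -8.4] 0.026
tilt est 0.255
round [130, 130, 130, 131, 114, 52, 58, 102, 138, 139, 138, 138, 137, 137, 137, 137, 137, 137, 137, 137, 137, 136, 136, 136, 136, 136, 137, 137, 134, 114, 68, 61, 75, 81, 81, 80, 82, 89, 100, 105, 106, 104, 96, 83, 79, 78, 82, 102, 131, 138, 138, 134, 124, 119, 130]
sq [128, 129, 122, 91, 54, 90, 119, 44, 14, 17, 19, 17, 19, 35, 57, 71, 78, 80, 72, 47, 22, 16, 16, 34, 89, 137, 138, 137, 136, 136, 136, 137, 136, 136, 136, 136, 136, 136, 137, 137, 137, 136, 137, 137, 137, 137, 137, 137, 137, 137, 137, 137, 134, 123, 118]
```

View pics/k11.png

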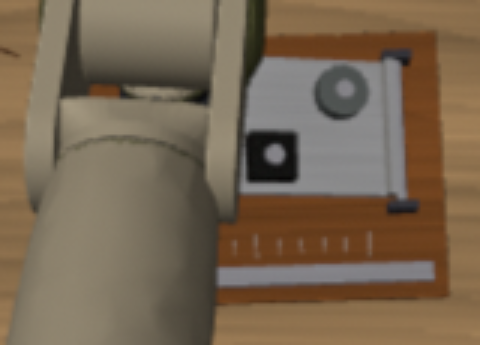

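It is slipping: the round foot has moved to (342,92) in the crop and is still heading for the lip, while the square foot stays put at (273,156). I'll let it finish.

>>> {"fn": "jog_arm", "kwargs": {"motion": [{"tx": 0, "ty": 0, "tz": 0, "rx": 0, "ry": 0, "rz": 0}, {"tx": 0, "ty": 0, "tz": 0, "rx": 0, "ry": 0, "rz": 0}, {"tx": 0, "ty": 0, "tz": 0, "rx": 0, "ry": 0, "rz": 0}, {"tx": 0, "ty": 0, "tz": 0, "rx": 0, "ry": 0, "rz": 0}, {"tx": 0, "ty": 0, "tz": 0, "rx": 0, "ry": 0, "rz": 0}, {"tx": 0, "ty": 0, "tz": 0, "rx": 0, "ry": 0, "rz": 0}]}}

```text
t: 11.65
ee_pos: [0.6545, 0.0954, 0.1105]
tool_rot: [-0.001, 0.691, 0.723, -0.001]
ft_force: [-1.0, 5.3, -8.3]
grip_width: 0.0255
```

```bash
python3 chk.py 12
```

```text
11.7 [0.6545 0.0954 0.1105] [-1.9  5.2 -7.6] 0.0255
tilt est 0.255
round [130, 130, 130, 131, 114, 52, 57, 102, 139, 140, 138, 138, 138, 138, 138, 137, 137, 137, 137, 137, 136, 136, 136, 136, 136, 136, 136, 136, 136, 136, 136, 136, 136, 136, 137, 128, 93, 63, 68, 78, 81, 81, 81, 85, 97, 105, 110, 110, 107, 94, 80, 78, 79, 87, 113]
sq [128, 129, 122, 91, 54, 91, 119, 46, 14, 17, 18, 18, 19, 35, 57, 70, 79, 80, 71, 47, 22, 16, 17, 34, 89, 137, 138, 137, 137, 137, 136, 136, 136, 136, 136, 136, 136, 136, 137, 136, 137, 137, 137, 137, 137, 137, 137, 137, 137, 137, 137, 137, 134, 123, 118]
```

View pics/k12.png

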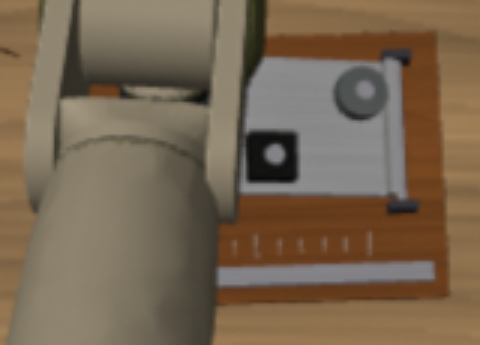

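The round foot now rests on the lip at (360,92) and the square foot hasn't moved. I'm letting go of the knob.

>>> {"fn": "jog_arm", "kwargs": {"motion": [{"tx": 0, "ty": 0, "tz": 0, "rx": 0, "ry": 0, "rz": 0}, {"tx": 0, "ty": 0, "tz": 0, "rx": 0, "ry": 0, "rz": 0}, {"tx": 0, "ty": 0, "tz": 0, "rx": 0, "ry": 0, "rz": 0}, {"tx": 0, "ty": 0, "tz": 0, "rx": 0, "ry": 0, "rz": 0}], "fingers": 0.6}}

```text
t: 12.2
ee_pos: [0.6555, 0.0947, 0.1116]
tool_rot: [0.0, 0.691, 0.723, 0.0]
ft_force: [-0.6, 0.1, 0.4]
grip_width: 0.0529
```

```bash
python3 chk.py 13 | head -2; python3 - <<'E'
from h import *
f=grab('wrist'); save(f,'w13.png')
E
```

```text
12.25 [0.6555 0.0947 0.1115] [-0.3  0.5 -0.3] 0.053
tilt est 0.261
```

View pics/w13.png

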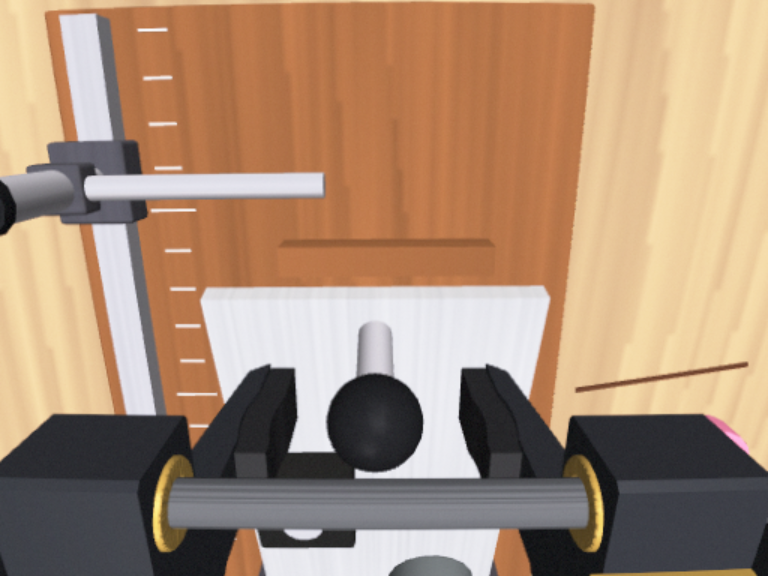

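>>> {"fn": "jog_arm", "kwargs": {"motion": [{"tx": 0, "ty": 0, "tz": -20, "rx": 0, "ry": 0, "rz": 0}, {"tx": 0, "ty": 0, "tz": -40, "rx": 0, "ry": 0, "rz": 0}, {"tx": 0, "ty": 0, "tz": -40, "rx": 0, "ry": 0, "rz": 0}, {"tx": 25, "ty": -31, "tz": 0, "rx": 0, "ry": 0, "rz": 0}, {"tx": 25, "ty": -31, "tz": 0, "rx": 0, "ry": 0, "rz": 0}, {"tx": 25, "ty": -31, "tz": 0, "rx": 0, "ry": 0, "rz": 0}, {"tx": 25, "ty": -32, "tz": 0, "rx": 0, "ry": 0, "rz": 0}, {"tx": 0, "ty": 0, "tz": 0, "rx": 0, "ry": 0, "rz": 0}, {"tx": 0, "ty": 0, "tz": 0, "rx": 0, "ry": 0, "rz": 0}]}}

```text
t: 13.42
ee_pos: [0.5266, 0.1888, 0.2115]
tool_rot: [0.0, 0.691, 0.723, 0.0]
ft_force: [0.3, -0.5, -0.6]
grip_width: 0.0531
```

>>> {"fn": "jog_arm", "kwargs": {"motion": [{"tx": 0, "ty": 0, "tz": 0, "rx": 0, "ry": 0, "rz": 0}, {"tx": 0, "ty": 0, "tz": 0, "rx": 0, "ry": 0, "rz": 0}, {"tx": 0, "ty": 0, "tz": 0, "rx": 0, "ry": 0, "rz": 0}, {"tx": 0, "ty": 0, "tz": 0, "rx": 0, "ry": 0, "rz": 0}], "fingers": 0}}

```text
t: 13.92
ee_pos: [0.5261, 0.189, 0.2113]
tool_rot: [-0.0, 0.691, 0.723, -0.0]
ft_force: [0.0, -0.1, -0.4]
grip_width: 0.0152
```

```bash
python3 - <<'E'
from h import *
for n in('wrist','scene','top'):
  f=grab(n); save(f,n[0]+'14.png')
s=bot.get_state(); print(s['t'],s['ee_pos'],s['tool_rot'],s['ft_force'],s['grip_width'])
a=cv2.imread('pics/s14.png')[240:430,280:500]; b=cv2.imread('pics/t14.png')[190:355,240:480]
cv2.imwrite('pics/c14.png',np.hstack([cv2.resize(a,(400,345)),cv2.resize(b,(400,275)).copy() if 0 else cv2.resize(b,(400,345))]))
E
```

```text
14.075 [0.52602176 0.18918074 0.21132646] [5.48364552e-06 6.91046101e-01 7.22810685e-01 6.94498115e-06] [-0.98866546  0.06845837 -0.51563782] 0.00275503564674469
```

View pics/c14.png

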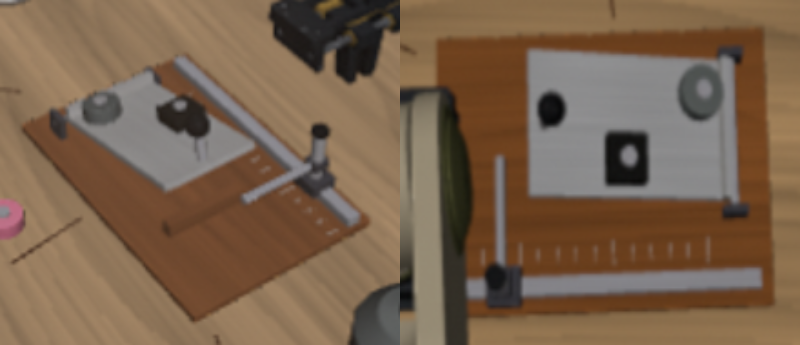

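View pics/w14.png

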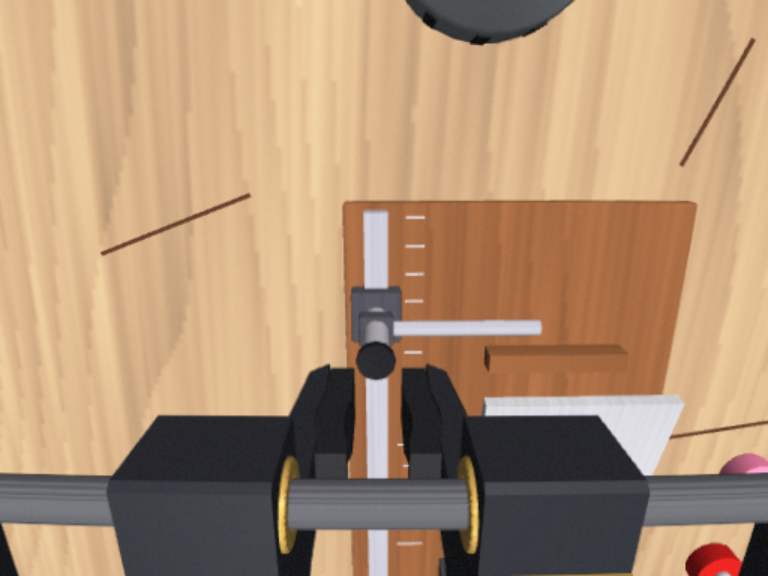

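```bash
python3 - <<'E'
from h import *
f=dict(np.load('last_wrist.npz'))
print('cap',at(f,[(376,360)],.104))
print('rod end, 55',at(f,[(540,327)],.055),at(f,[(400,328)],.055))
W=cloud(f); Q=W[214:223,275:358].reshape(-1,3); Q=Q[Q[:,2]>.035]; print(len(Q),np.percentile(Q[:,2],[50,75,90,95]))
E
```

```text
cap [[0.52663995 0.1495953  0.104     ]]
rod end, 55 [[0.63166537 0.15424856 0.055     ]] [[0.54182326 0.14960283 0.055     ]]
746 [0.05800676 0.05868182 0.05914713 0.05945357]
```

>>> {"fn": "jog_arm", "kwargs": {"motion": [{"tx": 0, "ty": 0, "tz": 30, "rx": 0, "ry": 0, "rz": 0}, {"tx": 0, "ty": 0, "tz": 45, "rx": 0, "ry": 0, "rz": 0}, {"tx": 0, "ty": 0, "tz": 40, "rx": 0, "ry": 0, "rz": 0}, {"tx": 0, "ty": 0, "tz": 24, "rx": 0, "ry": 0, "rz": 0}, {"tx": 0, "ty": 0, "tz": 0, "rx": 0, "ry": 0, "rz": 0}, {"tx": 0, "ty": 0, "tz": 0, "rx": 0, "ry": 0, "rz": 0}]}}

```text
t: 14.82
ee_pos: [0.5267, 0.1893, 0.0735]
tool_rot: [0.001, 0.691, 0.723, 0.001]
ft_force: [0.3, 0.2, 0.7]
grip_width: 0.0004
```

```bash
python3 - <<'E'
from h import *
f=grab('wrist'); save(f,'w15.png')
s=bot.get_state(); print(s['t'],s['ee_pos'],s['tool_rot'],s['ft_force'],s['grip_width'])
E
```

```text
14.875 [0.52673595 0.18930059 0.07368486] [7.21124994e-04 6.91047582e-01 7.22808333e-01 9.12563313e-04] [0.46751249 0.40709046 0.4638565 ] 0.00016577010532387314
```

View pics/w15.png

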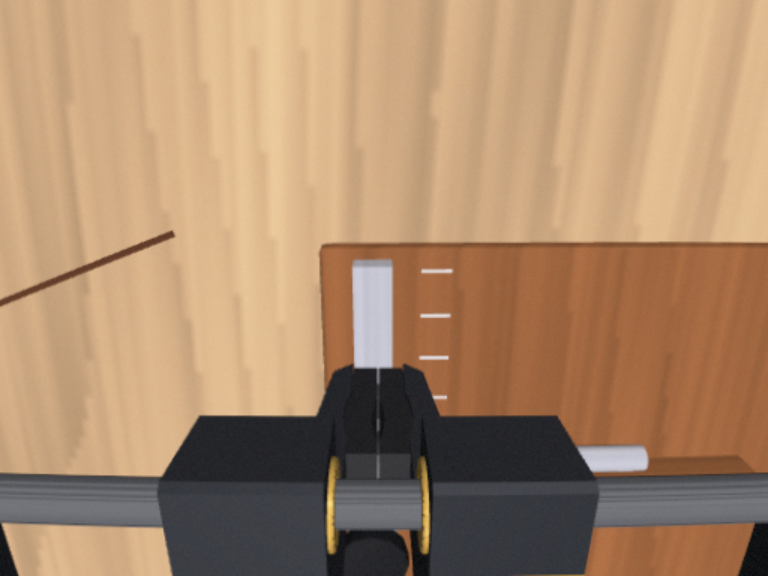

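>>> {"fn": "jog_arm", "kwargs": {"motion": [{"tx": -10, "ty": 0, "tz": 0, "rx": 0, "ry": 0, "rz": 0}, {"tx": -6, "ty": 0, "tz": 0, "rx": 0, "ry": 0, "rz": 0}, {"tx": -3, "ty": 0, "tz": 0, "rx": 0, "ry": 0, "rz": 0}, {"tx": -3, "ty": 0, "tz": 0, "rx": 0, "ry": 0, "rz": 0}, {"tx": -3, "ty": 0, "tz": 0, "rx": 0, "ry": 0, "rz": 0}, {"tx": -5, "ty": 0, "tz": 0, "rx": 0, "ry": 0, "rz": 0}, {"tx": -5, "ty": 0, "tz": 0, "rx": 0, "ry": 0, "rz": 0}, {"tx": -5, "ty": 0, "tz": 0, "rx": 0, "ry": 0, "rz": 0}]}}

```text
t: 15.88
ee_pos: [0.5279, 0.1489, 0.0724]
tool_rot: [0.0, 0.691, 0.723, 0.0]
ft_force: [0.2, 2.8, 1.8]
grip_width: 0.0002
```

```bash
python3 - <<'E'
from h import *
f=grab('scene'); save(f,'s16.png')
s=bot.get_state(); print(s['t'],s['ee_pos'],s['tool_rot'],s['ft_force'],s['grip_width'])
a=cv2.imread('pics/s16.png')[240:430,280:500]
cv2.imwrite('pics/c16.png',cv2.resize(a,None,fx=3,fy=3))
E
```

```text
15.925 [0.52794622 0.14836693 0.07236161] [ 1.29666459e-04  6.91185691e-01  7.22677191e-01 -2.57617373e-05] [-0.14769097  1.48555823  1.0209152 ] 0.0001350637270731373
```

View pics/c16.png

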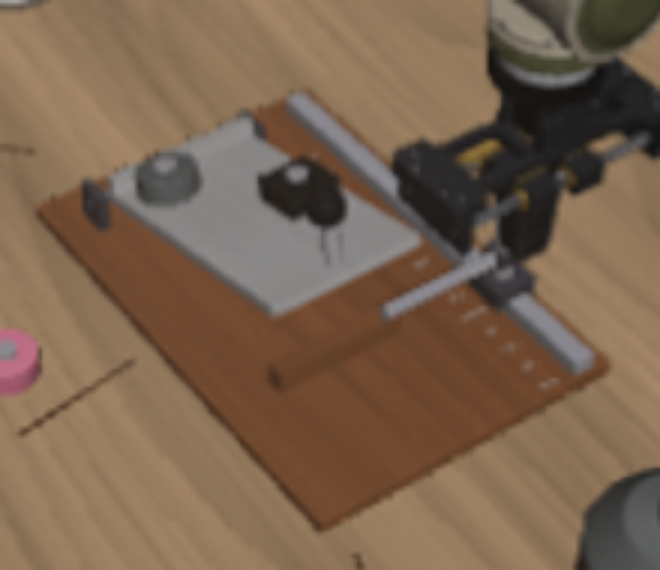

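>>> {"fn": "jog_arm", "kwargs": {"motion": [{"tx": -8, "ty": 0, "tz": 0, "rx": 0, "ry": 0, "rz": 0}, {"tx": -9, "ty": 0, "tz": 0, "rx": 0, "ry": 0, "rz": 0}, {"tx": -9, "ty": 0, "tz": 0, "rx": 0, "ry": 0, "rz": 0}, {"tx": -9, "ty": 0, "tz": 0, "rx": 0, "ry": 0, "rz": 0}, {"tx": -9, "ty": 0, "tz": 0, "rx": 0, "ry": 0, "rz": 0}, {"tx": -9, "ty": 0, "tz": 0, "rx": 0, "ry": 0, "rz": 0}, {"tx": -9, "ty": 0, "tz": 0, "rx": 0, "ry": 0, "rz": 0}, {"tx": -9, "ty": 0, "tz": 0, "rx": 0, "ry": 0, "rz": 0}, {"tx": -6, "ty": 0, "tz": 0, "rx": 0, "ry": 0, "rz": 0}, {"tx": -3, "ty": 0, "tz": 0, "rx": 0, "ry": 0, "rz": 0}, {"tx": -3, "ty": 0, "tz": 0, "rx": 0, "ry": 0, "rz": 0}]}}

```text
t: 17.3
ee_pos: [0.5315, 0.0662, 0.0723]
tool_rot: [-0.0, 0.691, 0.723, -0.0]
ft_force: [1.3, 3.7, -0.3]
grip_width: 0.0005
```

```bash
python3 - <<'E'
from h import *
f=grab('scene'); save(f,'s17.png')
s=bot.get_state(); print(s['t'],s['ee_pos'],s['tool_rot'],s['ft_force'],s['ft_torque'])
a=cv2.imread('pics/s17.png')[240:430,280:500]
cv2.imwrite('pics/c17.png',cv2.resize(a,None,fx=3,fy=3))
E
```

```text
17.35 [0.53152027 0.06593744 0.07229836] [ 6.38506585e-06  6.91049111e-01  7.22807803e-01 -7.96090705e-05] [ 1.18112045  1.21790684 -0.05436285] [ 0.11724956 -0.03798376  0.00205457]
```

View pics/c17.png

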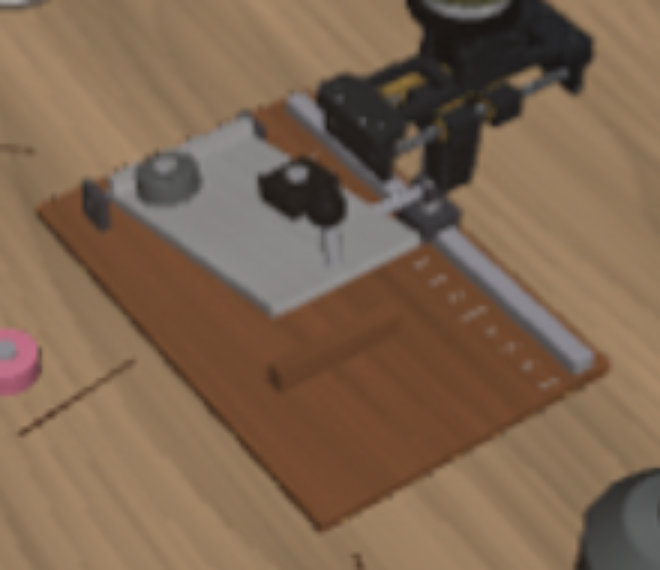

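>>> {"fn": "jog_arm", "kwargs": {"motion": [{"tx": -2, "ty": 0, "tz": 0, "rx": 0, "ry": 0, "rz": 0}, {"tx": -2, "ty": 0, "tz": 0, "rx": 0, "ry": 0, "rz": 0}, {"tx": -2, "ty": 0, "tz": 0, "rx": 0, "ry": 0, "rz": 0}, {"tx": -2, "ty": 0, "tz": 0, "rx": 0, "ry": 0, "rz": 0}, {"tx": -2, "ty": 0, "tz": 0, "rx": 0, "ry": 0, "rz": 0}, {"tx": -2, "ty": 0, "tz": 0, "rx": 0, "ry": 0, "rz": 0}, {"tx": -2, "ty": 0, "tz": 0, "rx": 0, "ry": 0, "rz": 0}]}}

```text
t: 18.23
ee_pos: [0.5321, 0.0522, 0.0723]
tool_rot: [-0.0, 0.691, 0.723, -0.0]
ft_force: [1.5, 3.0, -0.6]
grip_width: 0.0003
```

>>> {"fn": "jog_arm", "kwargs": {"motion": [{"tx": -1, "ty": 0, "tz": 0, "rx": 0, "ry": 0, "rz": 0}, {"tx": -1, "ty": 0, "tz": 0, "rx": 0, "ry": 0, "rz": 0}, {"tx": -1, "ty": 0, "tz": 0, "rx": 0, "ry": 0, "rz": 0}]}}

```text
t: 18.6
ee_pos: [0.5323, 0.0493, 0.0723]
tool_rot: [0.0, 0.691, 0.723, -0.0]
ft_force: [1.3, 2.3, 0.1]
grip_width: 0.0007
```

>>> {"fn": "jog_arm", "kwargs": {"motion": [{"tx": -1, "ty": 0, "tz": 0, "rx": 0, "ry": 0, "rz": 0}, {"tx": -1, "ty": 0, "tz": 0, "rx": 0, "ry": 0, "rz": 0}, {"tx": -1, "ty": 0, "tz": 0, "rx": 0, "ry": 0, "rz": 0}]}}

```text
t: 18.98
ee_pos: [0.5325, 0.0462, 0.0723]
tool_rot: [0.0, 0.691, 0.723, 0.0]
ft_force: [1.9, 2.9, -0.3]
grip_width: 0.0006
```

>>> {"fn": "jog_arm", "kwargs": {"motion": [{"tx": -0.7, "ty": 0, "tz": 0, "rx": 0, "ry": 0, "rz": 0}, {"tx": -0.7, "ty": 0, "tz": 0, "rx": 0, "ry": 0, "rz": 0}, {"tx": -0.6, "ty": 0, "tz": 0, "rx": 0, "ry": 0, "rz": 0}]}}

```text
t: 19.35
ee_pos: [0.5325, 0.0443, 0.0723]
tool_rot: [0.0, 0.691, 0.723, 0.0]
ft_force: [1.7, 2.9, -0.2]
grip_width: 0.0006
```

```bash
python3 - <<'E'
from h import *
f=grab('scene'); save(f,'s18.png')
s=bot.get_state(); print(s['t'],s['ee_pos'],s['ft_force'])
a=cv2.imread('pics/s18.png')[240:430,280:500]
cv2.imwrite('pics/c18.png',cv2.resize(a,None,fx=3,fy=3))
E
```

```text
19.4 [0.53251913 0.04424169 0.07233634] [ 0.16384394  2.03269556 -0.70250031]
```

View pics/c18.png

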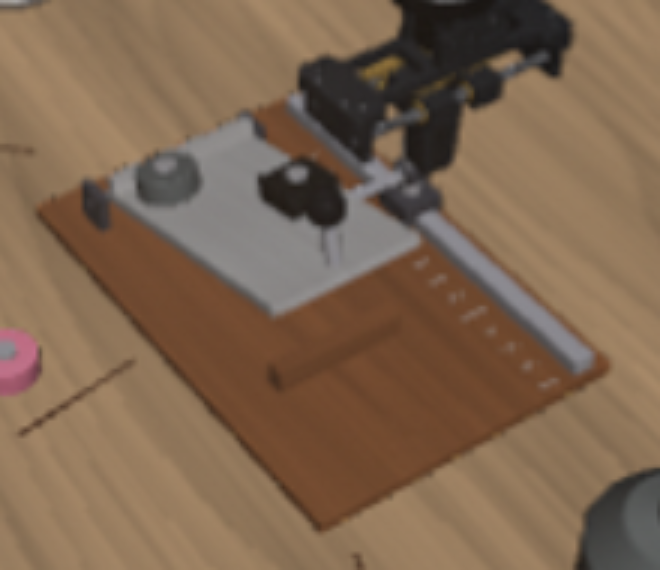

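>>> {"fn": "jog_arm", "kwargs": {"motion": [{"tx": -0.7, "ty": 0, "tz": 0, "rx": 0, "ry": 0, "rz": 0}, {"tx": -0.7, "ty": 0, "tz": 0, "rx": 0, "ry": 0, "rz": 0}, {"tx": -0.6, "ty": 0, "tz": 0, "rx": 0, "ry": 0, "rz": 0}]}}

```text
t: 19.77
ee_pos: [0.5326, 0.0423, 0.0723]
tool_rot: [0.0, 0.691, 0.723, -0.0]
ft_force: [0.8, 2.8, 0.6]
grip_width: 0.0004
```

>>> {"fn": "jog_arm", "kwargs": {"motion": [{"tx": -0.7, "ty": 0, "tz": 0, "rx": 0, "ry": 0, "rz": 0}, {"tx": -0.7, "ty": 0, "tz": 0, "rx": 0, "ry": 0, "rz": 0}, {"tx": -0.6, "ty": 0, "tz": 0, "rx": 0, "ry": 0, "rz": 0}]}}

```text
t: 20.15
ee_pos: [0.5327, 0.0403, 0.0723]
tool_rot: [0.0, 0.691, 0.723, -0.0]
ft_force: [1.5, 2.0, 1.0]
grip_width: 0.0006
```

>>> {"fn": "jog_arm", "kwargs": {"motion": [{"tx": -0.5, "ty": 0, "tz": 0, "rx": 0, "ry": 0, "rz": 0}, {"tx": -0.5, "ty": 0, "tz": 0, "rx": 0, "ry": 0, "rz": 0}, {"tx": -0.5, "ty": 0, "tz": 0, "rx": 0, "ry": 0, "rz": 0}]}}

```text
t: 20.52
ee_pos: [0.5328, 0.0388, 0.0723]
tool_rot: [-0.0, 0.691, 0.723, 0.0]
ft_force: [0.4, 3.2, 0.3]
grip_width: 0.0004
```

>>> {"fn": "jog_arm", "kwargs": {"motion": [{"tx": -0.5, "ty": 0, "tz": 0, "rx": 0, "ry": 0, "rz": 0}, {"tx": -0.5, "ty": 0, "tz": 0, "rx": 0, "ry": 0, "rz": 0}, {"tx": -0.5, "ty": 0, "tz": 0, "rx": 0, "ry": 0, "rz": 0}]}}

```text
t: 20.9
ee_pos: [0.5328, 0.0373, 0.0723]
tool_rot: [-0.0, 0.691, 0.723, -0.0]
ft_force: [0.7, 1.8, -0.3]
grip_width: 0.0004
```

>>> {"fn": "jog_arm", "kwargs": {"motion": [{"tx": -0.5, "ty": 0, "tz": 0, "rx": 0, "ry": 0, "rz": 0}, {"tx": -0.5, "ty": 0, "tz": 0, "rx": 0, "ry": 0, "rz": 0}, {"tx": -0.5, "ty": 0, "tz": 0, "rx": 0, "ry": 0, "rz": 0}]}}

```text
t: 21.28
ee_pos: [0.5329, 0.0358, 0.0723]
tool_rot: [-0.0, 0.691, 0.723, -0.0]
ft_force: [2.0, 2.8, 0.3]
grip_width: 0.0008
```

>>> {"fn": "jog_arm", "kwargs": {"motion": [{"tx": -0.5, "ty": 0, "tz": 0, "rx": 0, "ry": 0, "rz": 0}, {"tx": -0.5, "ty": 0, "tz": 0, "rx": 0, "ry": 0, "rz": 0}, {"tx": -0.5, "ty": 0, "tz": 0, "rx": 0, "ry": 0, "rz": 0}]}}

```text
t: 21.65
ee_pos: [0.533, 0.0343, 0.0723]
tool_rot: [0.0, 0.691, 0.723, 0.0]
ft_force: [0.9, 2.6, 0.1]
grip_width: 0.0006
```

>>> {"fn": "jog_arm", "kwargs": {"motion": [{"tx": -0.5, "ty": 0, "tz": 0, "rx": 0, "ry": 0, "rz": 0}, {"tx": -0.5, "ty": 0, "tz": 0, "rx": 0, "ry": 0, "rz": 0}, {"tx": -0.5, "ty": 0, "tz": 0, "rx": 0, "ry": 0, "rz": 0}]}}

```text
t: 22.02
ee_pos: [0.533, 0.0328, 0.0723]
tool_rot: [-0.0, 0.691, 0.723, 0.0]
ft_force: [2.3, 3.6, -0.3]
grip_width: 0.0006
```

>>> {"fn": "jog_arm", "kwargs": {"motion": [{"tx": -0.4, "ty": 0, "tz": 0, "rx": 0, "ry": 0, "rz": 0}, {"tx": -0.4, "ty": 0, "tz": 0, "rx": 0, "ry": 0, "rz": 0}, {"tx": 0, "ty": 0, "tz": 0, "rx": 0, "ry": 0, "rz": 0}]}}

```text
t: 22.4
ee_pos: [0.5331, 0.0323, 0.0723]
tool_rot: [-0.0, 0.691, 0.723, 0.0]
ft_force: [1.2, 5.8, 0.2]
grip_width: 0.0003
```

```bash
python3 - <<'E'
from h import *
f=grab('wrist'); save(f,'w19.png'); 
s=bot.get_state(); print(s['t'],s['ee_pos'],s['ft_force'])
E
```

```text
22.45 [0.5330517  0.03225684 0.07229516] [2.24347733 5.33024268 0.24397315]
```

View pics/w19.png

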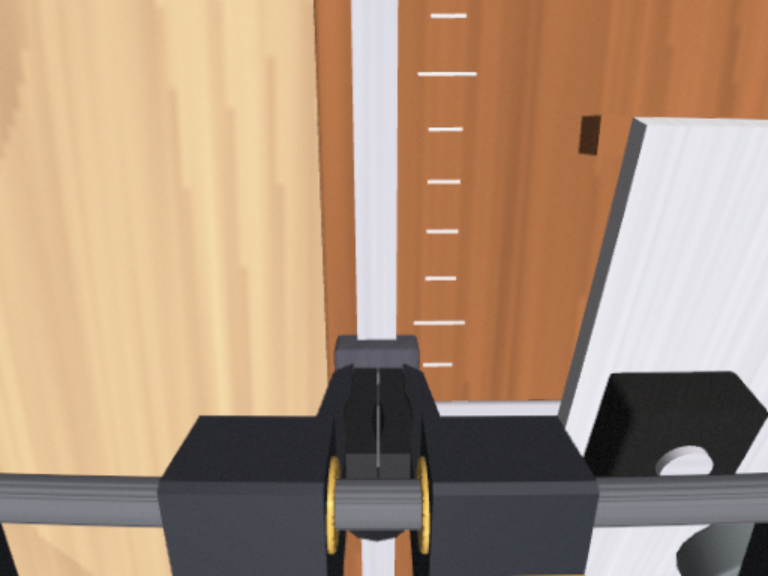

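```bash
python3 - <<'E'
from h import *
F=[]
for i in range(6):
    bot.grab_frame('top'); F.append(bot.get_state()['ft_force'])
print(np.round(F,2),np.mean(F,0))
E
```

```text
[[ 0.52  4.94 -0.98]
 [ 1.16  5.1   0.12]
 [ 2.34  4.23 -0.41]
 [ 2.06  5.44 -0.11]
 [ 1.22  5.25  0.08]
 [ 2.54  3.91 -0.09]] [ 1.64031231  4.81165058 -0.23279789]
```

Contact is confirmed: the push held at a mean of 4.8 N, about 2.5 N over the drag. That is snug, so I'm backing straight away from the post, then up.

>>> {"fn": "jog_arm", "kwargs": {"motion": [{"tx": 0.5, "ty": 0, "tz": 0, "rx": 0, "ry": 0, "rz": 0}, {"tx": 1, "ty": 0, "tz": 0, "rx": 0, "ry": 0, "rz": 0}, {"tx": 3, "ty": 0, "tz": 0, "rx": 0, "ry": 0, "rz": 0}, {"tx": 10, "ty": 0, "tz": 0, "rx": 0, "ry": 0, "rz": 0}, {"tx": 15, "ty": 0, "tz": 0, "rx": 0, "ry": 0, "rz": 0}, {"tx": 5, "ty": 0, "tz": -20, "rx": 0, "ry": 0, "rz": 0}, {"tx": 0, "ty": 0, "tz": -40, "rx": 0, "ry": 0, "rz": 0}, {"tx": 0, "ty": 0, "tz": -40, "rx": 0, "ry": 0, "rz": 0}, {"tx": 30, "ty": -30, "tz": -20, "rx": 0, "ry": 0, "rz": 0}, {"tx": 40, "ty": -30, "tz": 0, "rx": 0, "ry": 0, "rz": 0}, {"tx": 40, "ty": -30, "tz": 0, "rx": 0, "ry": 0, "rz": 0}, {"tx": 0, "ty": 0, "tz": 0, "rx": 0, "ry": 0, "rz": 0}]}}

```text
t: 24.25
ee_pos: [0.4347, 0.1749, 0.1926]
tool_rot: [-0.0, 0.69, 0.724, 0.0]
ft_force: [0.1, -1.1, 0.4]
grip_width: 0.0005
```

```bash
python3 - <<'E'
from h import *
for n in('wrist','scene','top'):
  f=grab(n); save(f,n[0]+'20.png')
  if n=='top': print('cap top',at(f,[(0,0)],.104))
s=bot.get_state(); print(s['t'],s['ee_pos'],s['ft_force'])
a=cv2.imread('pics/s20.png')[240:430,280:500]; b=cv2.imread('pics/t20.png')[190:355,240:480]
cv2.imwrite('pics/c20.png',np.hstack([cv2.resize(a,(400,345)),cv2.resize(b,(400,275)).copy() if 0 else cv2.resize(b,(400,345))]))
E
```

```text
cap top [[1.08888569 0.69292548 0.104     ]]
24.4 [0.43703826 0.17235994 0.19239466] [ 0.28612314 -0.82127644 -0.42312562]
```

View pics/c20.png

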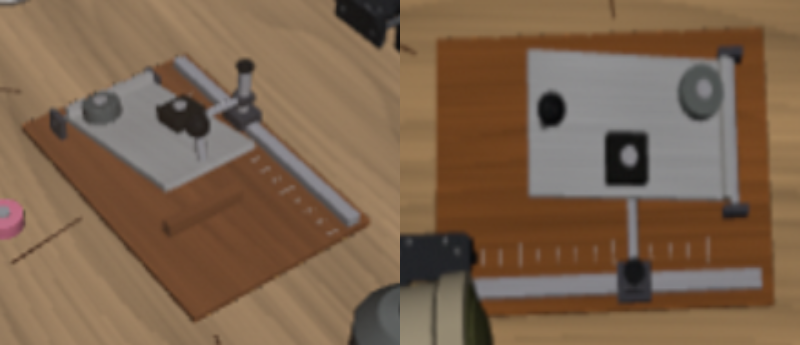

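View pics/w20.png

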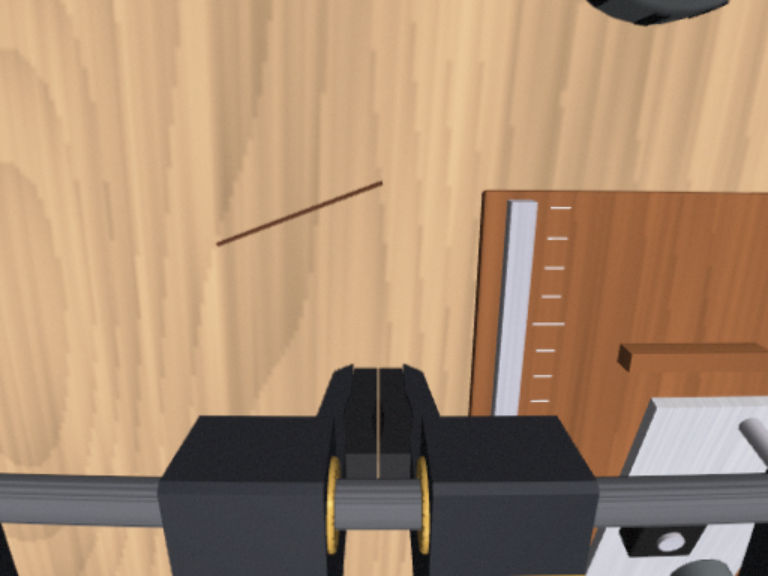

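```bash
python3 - <<'E'
from h import *
a=cv2.imread('pics/t14.png').astype(int);b=cv2.imread('pics/t20.png').astype(int)
d=abs(a-b).max(2)[205:308,312:455]; print('plate region max/mean diff',d.max(),d.mean(), (d>25).sum())
f=grab('top');s=bot.get_state();print(s['t'],s['joint_vel'].max())
# cap: dark centroid
px=f['pixels'].astype(int).sum(2); 
sub=px[208:222,246:262]; v,u=np.nonzero(sub<120); c=((u.mean()+246),(v.mean()+208)); print(c,len(u))
cap=at(f,[c],.104,1)[0]; print(cap); h=np.array([.6627,-.0905]); y=np.array([-.046,.999]); print('post dist',(cap[:2]-h)@y, 'expected h=24,t=.26',(24*np.cos(.26)+5)/np.sin(.26))
E
```

```text
plate region max/mean diff 108 2.410414827890556 163
24.45 0.002924095157194654
(np.float64(253.19672131147541), np.float64(213.50819672131146)) 61
[0.53270838 0.0124638  0.104     ]
post dist 0.10884044743726455 expected h=24,t=.26 109.66741462051702
```

```bash
python3 - <<'E'
from h import *
a=cv2.imread('pics/t14.png').astype(int);b=cv2.imread('pics/t20.png').astype(int)
d=abs(a-b).max(2); m=d[200:312,300:460]>25; v,u=np.nonzero(m); print('rows',np.unique(v+200,return_counts=True),'cols',u.min()+300,u.max()+300)
# free-end edge subpixel & feet
for nm,r in(('edge',(230,302,342)),('edge2',(290,302,342)),('knob',(241,310,350)),('sq',(270,350,400)),('round',(235,390,450))):
    for im in(a,b): print(nm,im[r[0]-2:r[0]+3,r[1]:r[2]:4].mean((0,2)).astype(int).tolist())
E
```

```text
rows (array([264, 265, 266, 267, 268, 269, 270, 271, 272, 273, 274, 275, 276,
       277, 278, 279, 280, 281, 282, 283, 284, 285, 286, 287, 288, 289,
       290, 291, 292, 293, 294, 295, 296, 297, 298, 299, 300, 301, 302,
       303, 304, 305, 306, 307, 308, 309, 310, 311]), array([ 2,  3,  3,  3,  3,  3,  3,  3,  3,  3,  3,  3,  3,  3,  3,  3,  3,
        4,  4,  3,  3, 10, 11, 12, 12, 12, 11, 11, 11, 11, 11, 11, 11, 11,
       11, 11, 11, 11, 11, 11, 11, 11, 11, 11, 11, 12, 12, 12])) cols 300 383
edge [65, 64, 65, 67, 133, 139, 139, 136, 139, 140]
edge [65, 65, 66, 68, 134, 140, 140, 138, 141, 142]
edge2 [95, 65, 65, 65, 65, 65, 64, 65, 65, 65]
edge2 [66, 66, 66, 66, 66, 65, 66, 65, 66, 65]
knob [68, 69, 135, 89, 19, 19, 14, 54, 142, 141]
knob [69, 70, 136, 90, 19, 19, 15, 54, 143, 142]
sq [139, 140, 140, 111, 17, 17, 33, 54, 22, 19, 130, 138, 138]
sq [141, 141, 141, 112, 17, 18, 34, 54, 22, 19, 132, 139, 140]
round [137, 137, 137, 137, 108, 73, 81, 94, 120, 101, 79, 114, 135, 70, 69]
round [138, 138, 138, 139, 109, 74, 82, 95, 121, 102, 79, 116, 137, 71, 70]
```

The plate and both feet are unchanged after the push; only the rod's old and new places differ between the two pictures. The post sits 109 mm from the hinge line, against about 110 mm expected for contact. Handing in.

```bash
python3 -c "
from rig import bot; print(bot.job_done())"
```

```text
the job is handed in; nothing more can be done
None
```

The job is done and handed in at about 24.5 s of the 72 s allowed. The plate stays tilted with the marker rod snug under it, and the robot is clear of everything.

- **Tilt:** I pinched the knob and raised the plate slowly, in steps of about 0.02 rad. The round foot slipped by itself at a tilt of about 0.255–0.26 rad. I held there until it rested on the stop lip, and the square foot did not move. I then let go.
- **Marker:** I pushed the slide with closed fingers. The push held at a mean of 4.8 N, about 2.5 N over the drag, so I backed off.
- **Last checks:** The pictures before and after the push show no change in the plate edge, knob or feet. The post is about 109 mm from the hinge line, against about 110 mm expected for contact.
- **Not checked:** I could not see the rod touching the plate directly; contact rests on the force rise and the geometry. I also did not measure the force left between rod and plate after letting go.
- **Refused calls:** My first two move calls were refused because they left out some of the required numbers. The arm did not move, and I resent them. No other check failed.

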